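# Set up the jeweller's place on the mat

## Task

Set up the grey mat for the next jeweller: lay the square steel bench block flat and centred on the round leather cushion, stand the large bead pot halfway between the cushion and the wooden dapping block, in line with them, and set the small bead pot centred on top of the large one. Stand the wire spool on the mat straight behind the dapping block, as seen from the mat's ruler edge, leaving a gap of about 3 cm. Keep pots and spool upright all the time and leave the pliers where they lie.

Things in the scene. Friction and masses are not known exactly. Their poses are not given: they have to be found in the camera images.
- mat: Flat grey felt mat, 260 (x) by 340 (y) by 3 mm thick, fixed on the table, its place and turn differ. Origin: centre of its underside. Its y axis runs along the long side, its x axis points from the edge with the steel ruler (1 mm thick, 24 mm wide, the long edge towards the robot) to the opposite edge: +x of the mat is 'behind'.
- cushion: Round brown leather cushion, firm, 80 mm across, 20 mm high with flat top, fixed on the mat, in its left or its right half. Origin: centre of its underside, on the mat's top (3 mm above the table). Axes parallel to the mat's. Top at z = 20 mm.
- dapping_block: Dark wooden dapping block with four round hollows in its top, 60 by 60 mm, 40 mm high, fixed on the mat, in the half without the cushion, 190 mm from it centre to centre along the mat's y axis. Origin: centre of its underside, on the mat's top (3 mm above the table). It stands square to the mat: its x axis points behind, away from the ruler edge, and its y axis runs towards or away from the cushion, along the line of the two centres.
- bench_block: Loose bare steel plate, square, 56 by 56 mm, 20 mm thick, about 0.5 kg, lying flat on the table beside the mat. Origin: centre of its underside; x and y along its sides, z up.
- large_pot: The larger of two loose round clear bead pots with flat white lid, 56 mm in diameter, 36 mm high with the lid, about 70 g, standing on the table beside the mat. Rigid, straight-sided. Origin: centre of its underside, z up.
- small_pot: The smaller round clear bead pot with flat white lid, 40 mm in diameter, 30 mm high with the lid, about 35 g, standing on the table beside the mat. Rigid, straight-sided. Origin: centre of its underside, z up.
- spool: Loose spool of brass wire with black flanges, standing on end, 46 mm in diameter, 42 mm high, about 130 g; grips like a straight cylinder. Origin: centre of its underside, z up.
- pliers: Loose pliers with two blue handles and steel jaws, 130 mm long, 50 mm wide, 10 mm high, lying on the mat behind the cushion, roughly along the mat's long side. Origin: under the middle of their length; x points to the jaws. To be left alone.

How it is judged:
By the outcome, as a careful person would: the job done as asked, in the order asked, and still so for the second after the job is handed in, with the robot touching nothing.
It also fails if it takes over 102 s, if anything falls off the work surface, if the arm or the gripper's body presses on something with over 40 N, if the wrist force passes 120 N, or if a joint passes its speed limit or range.

## Robot

A 6-joint arm with a two-finger parallel gripper is mounted at the origin on the work surface. World frame = base frame: x ahead of the robot, y to its left, z up, the work surface at z = 0. Lengths are in m, angles in rad, forces in N, time in s.
With the tool pointing down it reaches from about 0.3 to 0.95 m from the base axis. Payload 3.1 kg.
Tool frame: the origin (TCP) lies midway between the tips of the shut fingers; the grasp point (between the pads) lies 19 mm behind it; z points along the fingers, y is the direction in which the jaws open and shut (so a half turn about z gives the same grasp; the last joint's range is limited). The gripper opens to 85 mm and grips with 20 to 120 N. Pads are 22 mm wide; open, the fingers measure 114 mm over their backs; the gripper's body (76 mm by 85 mm) begins 54 mm behind the grasp point. The pads swing forward as they close: fully open they stand 13 mm farther back than shut.
Start: joints at [-1.384, 0.308, 1.634, -0, 1.2, -0.07], TCP at [0.159, -0.605, 0.231] pointing down, gripper open.
Joint ranges: [-3.06, 3.06], [-0.79, 1.96], [0.05, 2.63], [-1.19, 4.34], [0.05, 2.64], [-2.94, 2.94]. Speed limits (rad/s): [2.79, 2.79, 3.14, 3.14, 3.14, 3.14].

## Interface

Orientations are given as a unit quaternion [w, x, y, z].
In Python, from bench import r, release, grab, eyes, current_time_s, current_qpos, current_joint_vel, current_tau, current_position, current_ee_rot, current_contact_force, current_torque, current_width gives the robot as it stands. The module is installed in compiled form; this text tells all that it offers. Calls block until the motion is done:
- r.reach(position, orientation): joint-space move of the TCP to a pose.
- r.movel(position, ori=None, feed=0.15): straight line of the TCP; ori=None keeps the orientation; feed is the mean speed in m/s.
- r.move_j(angles): joint-space move.
- release() and grab(effort=None): open the fingers fully, or close them until they stop; effort is the grip in N (None keeps the last).
- r.sleep(seconds).
- r.inverse_kinematics(position, orientation): joint angles nearest the present ones, or None.
- eyes.grab_frame(name): name is "scene" or "side" or "wrist"; returns the picture (384x512x3 uint8, red, green, blue); there is no depth.
- eyes.get_calibration(name): a dict with "vertical_fov" (degrees; the focal length in pixels is half the picture's height over the tangent of half this angle, whatever the lens; pixels are square), "cx", "cy" (the principal point, pixels), "k1" (the pictures are not rectified: a ray, as slopes to the right and down, at radius r is drawn at 1 + k1 r^2 times it, then the intrinsics apply), "rvec" (rotation vector, rad) and "tvec" (3), from world to camera coordinates, as OpenCV has them. Camera axes: x right, y down, z forward; pixel columns grow to the right and rows downward; lengths in m; the calibration is good to about 2 mm. A picture is of the moment at which its call begins: read the wrist's pose just before it. get_calibration takes no time and is no camera call; for the wrist camera it gives the pose at the moment of the call.
A pose or a line that the arm cannot do raises r.MotionError and nothing moves.
- r.close_job(): hands the job in, once; it reports no verdict.
Readings, each from a call of its own:
- current_time_s(): time.
- current_qpos(): joint angles.
- current_joint_vel(): joint speeds.
- current_tau(): joint torques, N m.
- current_position(): TCP position.
- current_ee_rot(): TCP orientation.
- current_contact_force(): force on the tool from outside, world axes, zero at the start.
- current_torque(): the same for the moment, N m.
- current_width(): opening from 0.0 (shut) to 1.0 (fully open).
Only numpy, scipy, OpenCV 4.12 (cv2) and the standard library are available. Lean on these libraries where they do the work, as an engineer would, in place of code of your own. Each camera call takes 0.05 s, during which the arm holds its last target. There are 200 camera calls.

## Working session

There is one attempt and no reset: what is moved stays moved. The work goes in short steps, each a Python script; the robot and the scene stay as the last script left them, time stands still between calls to the robot, and variables do not carry over. Pictures are saved under pics/ and viewed, about 12 in all and at most 16, crops included, and the job is handed in when it is done.

```bash
mkdir -p pics; ls; python3 - <<'E'
from bench import *
import cv2
for n in ("scene","side"):
    im=eyes.grab_frame(n); cv2.imwrite(f"pics/{n}0.png",cv2.resize(im[:,:,::-1],None,fx=1.5,fy=1.5,interpolation=cv2.INTER_CUBIC))
    print(eyes.get_calibration(n))
print(eyes.get_calibration("wrist"),current_time_s(),current_position(),current_ee_rot(),current_contact_force())
E
```

```text
pics
{'vertical_fov': 57.68952890635481, 'cx': 254.17562329429006, 'cy': 193.58872457443758, 'k1': -0.03460955079661938, 'rvec': array([ 1.55660973,  1.87823309, -0.86126815]), 'tvec': array([ 0.10439863, -0.31047676,  1.1729145 ])}
{'vertical_fov': 49.76141248799233, 'cx': 252.8758495837317, 'cy': 193.0882812755393, 'k1': -0.016060932387899643, 'rvec': array([ 0.74105685, -2.49569915,  1.27810505]), 'tvec': array([0.43981206, 0.21946194, 0.7099647 ])}
{'vertical_fov': 60.18486763252694, 'cx': 249.56305319613108, 'cy': 193.663657758833, 'k1': -0.07390767892271904, 'rvec': array([-2.30765228,  1.77922086,  0.25003349]), 'tvec': array([-0.62318983, -0.03512488,  0.37833287])} 0.1 [ 0.15857537 -0.60377171  0.23015699] [-1.04493935e-03  9.91768580e-01  1.28039015e-01 -5.75484854e-05] [-0.73467668  0.16077176 -0.07626764]
```

View pics/scene0.png

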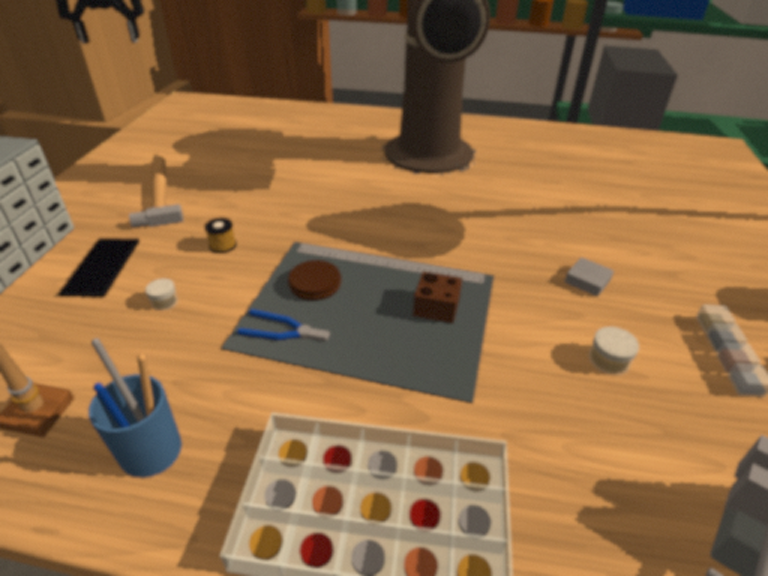

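View pics/side0.png

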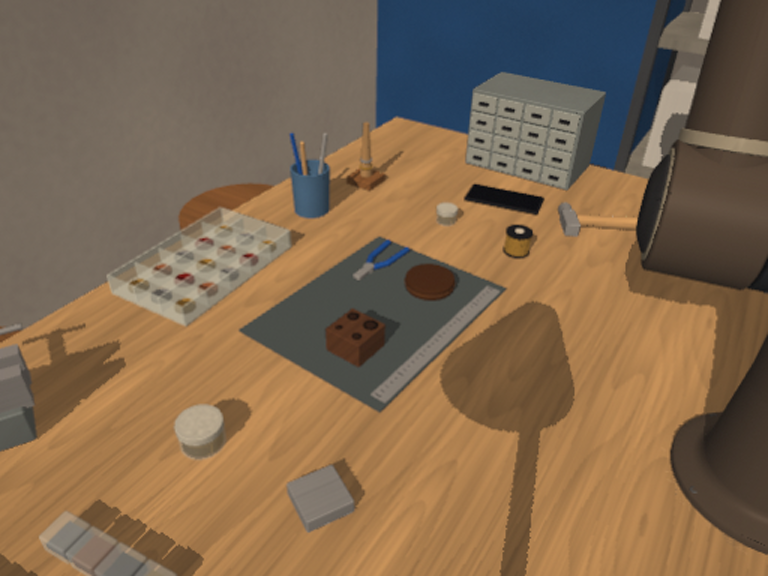

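```bash
cat > h.py <<'E'
from bench import *
import numpy as np, cv2
from scipy.spatial.transform import Rotation as R
def K(c): 
    f=192/np.tan(np.radians(c["vertical_fov"])/2); return np.array([[f,0,c["cx"]],[0,f,c["cy"]],[0,0,1]])
def ray(c,uv):
    # k1 model: distorted = undist*(1+k1 r^2)
    p=cv2.undistortPoints(np.array([[uv]],float),K(c),np.array([c["k1"],0,0,0]))[0,0]
    M=cv2.Rodrigues(c["rvec"])[0]; d=M.T@np.array([p[0],p[1],1]); return -M.T@c["tvec"], d/np.linalg.norm(d)
def atz(c,uv,z):
    o,d=ray(c,uv); return o+d*(z-o[2])/d[2]
def tri(obs):
    A=np.zeros((3,3)); b=np.zeros(3); P=[]
    for c,uv in obs:
        o,d=ray(c,uv); p=np.eye(3)-np.outer(d,d); A+=p; b+=p@o; P.append((o,p))
    x=np.linalg.solve(A,b); return x, max(np.linalg.norm(p@(x-o)) for o,p in P)
def proj(c,X):
    return cv2.projectPoints(np.atleast_2d(np.array(X,float)),c["rvec"],c["tvec"],K(c),np.array([c["k1"],0,0,0]))[0][:,0]
def un(u,s,o=(0,0)): return ((u[0]+.5)/s-.5+o[0],(u[1]+.5)/s-.5+o[1])
def down(yaw): # tool y axis along world angle yaw(+-90): tool x at angle yaw, z down
    q=(R.from_euler('z',yaw)*R.from_euler('x',np.pi)).as_quat(); return q[[3,0,1,2]]
E
python3 - <<'E'
from h import *
np.set_printoptions(precision=4,suppress=True)
s,d=[eyes.get_calibration(n) for n in("scene","side")]
for n,a,b in [("cushion",(315,277),(430,280)),("dap",(439,288),(356,329)),("spool",(219,225),(519,232)),("small",(160,287),(447,209)),("large",(615,341),(199,420)),("bench",(590,273),(319,490)),
 ("mat corner1",(300,245),(505,288)),("mat2",(494,272),(380,408)),("mat3",(474,393),(243,326)),("mat4",(229,347),(379,237)),("plierjaw",(328,336),(356,276))]:
    print(n,*tri([(s,un(a,1.5)),(d,un(b,1.5))]))
w=eyes.get_calibration("wrist"); M=cv2.Rodrigues(w["rvec"])[0]; print("wristcam",-M.T@w["tvec"],M, current_position())
print(R.from_quat(np.roll(current_ee_rot(),-1)).as_matrix())
E
```

```text
cushion [ 0.5015 -0.1177  0.0168] 0.0003390639587333234
dap [0.5161 0.0717 0.0381] 0.0003477877946298688
spool [ 0.4282 -0.3017  0.0405] 0.0007945584471178096
small [ 0.5813 -0.3288  0.0267] 0.0014269050525542984
large [0.5763 0.3081 0.0357] 7.226121216724526e-05
bench [0.4095 0.2995 0.0187] 0.0009391715853464685
mat corner1 [ 0.3987 -0.1776  0.0019] 0.00434324147117779
mat2 [0.4236 0.1531 0.0082] 0.00012721230405801547
mat3 [0.6752 0.1317 0.0113] 0.001396821598809913
mat4 [ 0.6518 -0.1981  0.0035] 0.0021879513287729325
plierjaw [ 0.6124 -0.0688  0.009 ] 0.0005252498353661883
wristcam [ 0.2256 -0.586   0.3721] [[ 0.254  -0.9672 -0.0024]
 [-0.9304 -0.245   0.2727]
 [-0.2643 -0.0671 -0.9621]] [ 0.1586 -0.6038  0.2302]
[[ 0.9672  0.254  -0.0004]
 [ 0.254  -0.9672  0.0021]
 [ 0.0002 -0.0021 -1.    ]]
```

```bash
python3 - <<'E'
from h import *
import pickle
D=[]
for i,y in enumerate((-0.36,-0.25,-0.09,0.06,0.25,0.34)):
    (r.reach if i==0 else r.movel)(*((np.array([0.50,y,0.17]),down(0)) if i==0 else (np.array([0.5,y,.17]),None,.25)))
    r.sleep(.15)
    c=eyes.get_calibration("wrist"); im=eyes.grab_frame("wrist"); D.append((c,im))
    print(current_time_s(),current_position(),current_qpos())
pickle.dump(D,open("w.pkl","wb"))
for k in range(3):
    a=[cv2.resize(D[j][1][:,:,::-1],(400,300),interpolation=cv2.INTER_AREA) for j in (2*k,2*k+1)]
    if k==0: top=np.hstack(a)
    if k==2: cv2.imwrite("pics/pairs.png",np.vstack([top,np.hstack(a)]))
for j in (2,3): cv2.imwrite(f"pics/w{j}.png",cv2.resize(D[j][1][:,:,::-1],(768,576),interpolation=cv2.INTER_CUBIC))
E
```

```text
1.8667 [ 0.49946917 -0.36102019  0.17022678] [-6.96440240e-01  3.53171687e-01  1.70529882e+00 -1.59432137e-04
  1.08270322e+00  8.76027031e-01]
2.6583 [ 0.50023592 -0.25163681  0.17020892] [-5.43602730e-01  2.50622723e-01  1.84101578e+00 -4.73263172e-04
  1.04895848e+00  1.02896322e+00]
3.65 [ 0.50014786 -0.09134174  0.17002426] [-2.66092464e-01  1.55235474e-01  1.95809902e+00 -3.91763674e-04
  1.02802319e+00  1.30675608e+00]
4.6 [0.50009189 0.05870238 0.16997302] [ 3.05602191e-02  1.46163666e-01  1.96880931e+00 -3.88884531e-04
  1.02668236e+00  1.60347421e+00]
5.7083 [0.500112   0.24864117 0.16994893] [ 3.83562258e-01  2.49068339e-01  1.84358542e+00 -2.93585989e-04
  1.04931376e+00  1.95635997e+00]
6.4167 [0.49996527 0.33871121 0.1698319 ] [ 5.23505134e-01  3.31952062e-01  1.73508885e+00 -3.35749981e-04
  1.07532354e+00  2.09580732e+00]
```

View pics/pairs.png

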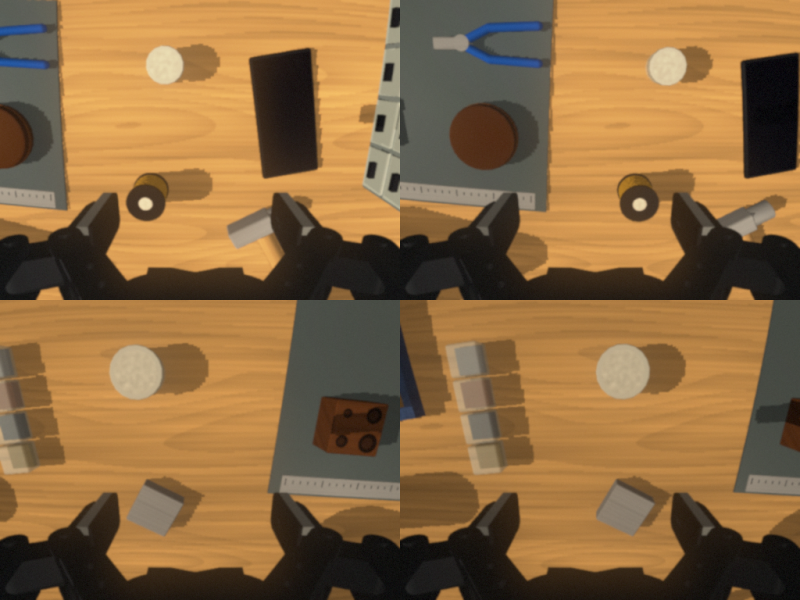

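View pics/w2.png

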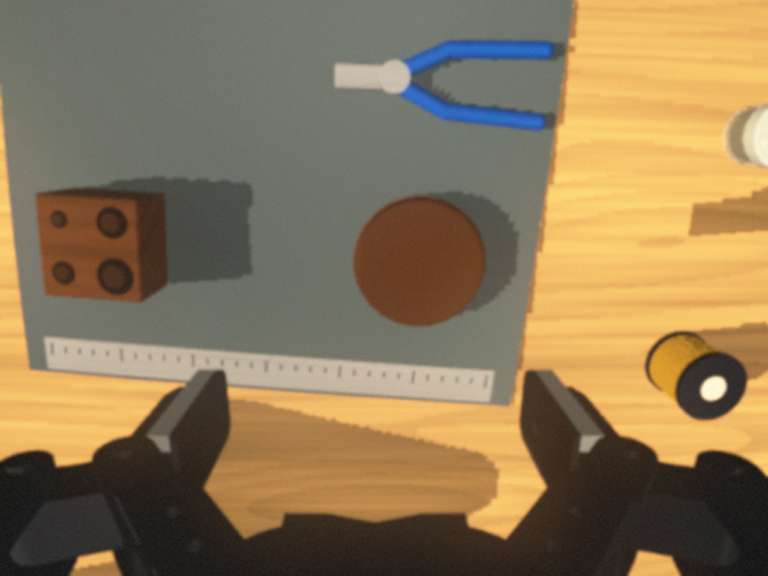

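View pics/w3.png

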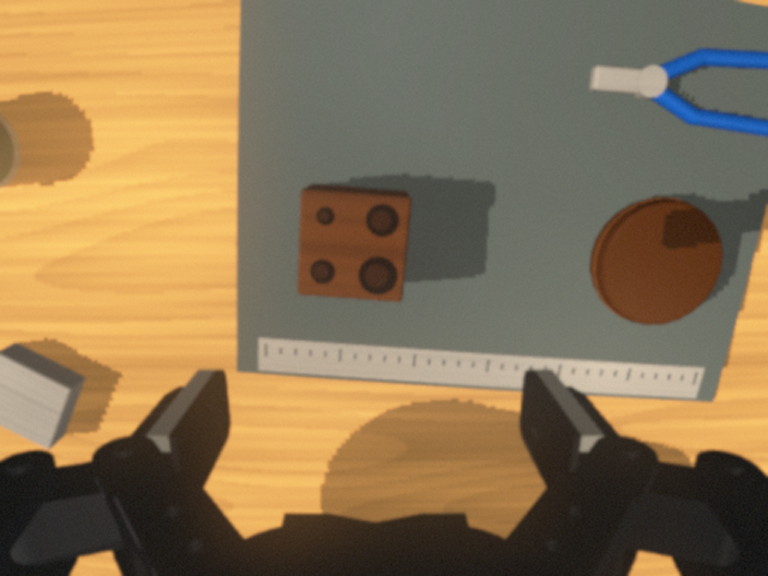

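```bash
python3 - <<'E'
from h import *
import pickle
np.set_printoptions(precision=4,suppress=True)
D=pickle.load(open("w.pkl","rb"))
L=[(0,210,83),(0,189,255),(4,173,92),(4,202,265),(1,342,84),(1,303,252),(5,284,91),(5,291,264)]
t=[cv2.resize(D[j][1][v-40:v+40,u-40:u+40,::-1],(200,200),interpolation=cv2.INTER_CUBIC) for j,u,v in L]
cv2.imwrite("pics/crops.png",np.vstack([np.hstack(t[:4]),np.hstack(t[4:])]))
P=lambda j,*u:(D[j][0],un(u,1.5))
print("cush",*tri([P(2,420,261),P(3,660,261)]))
for a,b in [((58,219),(325,216)),((112,222),(382,220)),((63,272),(322,271)),((115,276),(378,275)),((38,194),(303,190)),((143,301),(403,301)),((45,294),(299,294))]:
    print("dap",*tri([P(2,*a),P(3,*b)]))
for n,a,b in [("matNL",(30,370),(237,372)),("matNR",(513,406),(715,402)),("jaw",(335,76),(592,78)),("joint",(395,76),(652,81)),("rulL",(44,338),(257,337)),("rulR",(494,373),(704,368))]: print(n,*tri([P(2,*a),P(3,*b)]))
E
```

```text
cush [ 0.5046 -0.1185  0.017 ] 1.4792604733251361e-05
dap [0.5352 0.0859 0.043 ] 3.504860333232877e-05
dap [0.5328 0.0551 0.0418] 8.560822924371052e-05
dap [0.5045 0.0885 0.0423] 8.865026579424595e-05
dap [0.5021 0.0573 0.0426] 1.4310510902378834e-05
dap [0.5489 0.0978 0.0398] 9.88183820042892e-05
dap [0.4868 0.0431 0.0418] 0.00015193370399897366
dap [0.4913 0.1019 0.0427] 0.00016869152802260635
matNL [0.4237 0.1536 0.002 ] 5.029133906835374e-05
matNR [ 0.3966 -0.1882  0.0008] 8.85459993513618e-05
jaw [ 0.6118 -0.0682  0.0064] 7.661994395158521e-05
joint [ 0.6108 -0.1027  0.0108] 0.00013398077542595797
rulL [0.4485 0.1381 0.0015] 0.0006431051339121195
rulR [ 0.4244 -0.172   0.0036] 0.000658863905572449
```

View pics/crops.png

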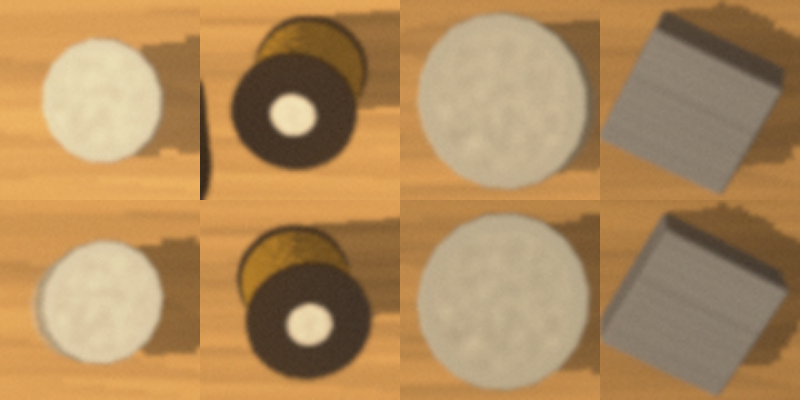

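```bash
python3 - <<'E'
from h import *
import pickle
np.set_printoptions(precision=4,suppress=True)
D=pickle.load(open("w.pkl","rb"))
L=dict(small=((0,210,83,102,100.5),(1,342,84,103,101)),spool=((0,189,255,94,111),(1,303,252,108.5,121)),large=((4,173,92,102.5,100.5),(5,284,91,103,100.5)),bench=((4,202,265,90.5,111.5),(5,291,264,94.75,113.5)))
P=lambda j,u,v,a,b:(D[j][0],un((a,b),2.5,(u-40,v-40)))
H=dict(small=.03,spool=.042,large=.036,bench=.02)
for n,o in L.items():
    print(n,*tri([P(*q) for q in o]),*[atz(*P(*q),H[n])[:2] for q in o])
for j,u,v,cs in ((4,202,265,[(59,28),(181,88),(122,193),(0,137)]),(5,291,264,[(68,32),(188,92),(119,195),(4,135)])):
    q=np.array([atz(*P(j,u,v,*c),.02)[:2] for c in cs]); e=[q[1]-q[0],q[2]-q[3],q[3]-q[0],q[2]-q[1]]
    print(q.mean(0),[(np.linalg.norm(x),np.degrees(np.arctan2(x[1],x[0]))%90) for x in e])
for j,u in ((2,(420,261)),(3,(660,261))): print("cush@23",atz(D[j][0],un(u,1.5),.023))
for uv in [(354,261),(485,261),(420,197),(420,326)]: print(atz(D[2][0],un(uv,1.5),.021))
E
```

```text
small [ 0.583  -0.3286  0.0279] 0.000179157615210868 [ 0.5827 -0.3289] [ 0.583 -0.328]
spool [ 0.4294 -0.3028  0.0395] 7.257563061143506e-05 [ 0.4308 -0.3033] [ 0.4306 -0.3023]
large [0.5763 0.3105 0.0333] 9.288201438764214e-05 [0.5762 0.3099] [0.5764 0.3108]
bench [0.4078 0.3005 0.0175] 1.0615207784039059e-06 [0.4091 0.3001] [0.4091 0.3009]
[0.4083 0.3002] [(np.float64(0.052652971817325846), np.float64(61.32820175172719)), (np.float64(0.054358124853730566), np.float64(61.895573174872595)), (np.float64(0.0542251457991905), np.float64(60.62353730341846)), (np.float64(0.05369276044802337), np.float64(62.43336901867286))]
[0.4084 0.3007] [(np.float64(0.054131829486906376), np.float64(61.726696914707105)), (np.float64(0.0546416274030248), np.float64(59.22442008313452)), (np.float64(0.05044077002307972), np.float64(61.190341282057204)), (np.float64(0.052824165526866466), np.float64(61.71098967547607))]
cush@23 [ 0.5059 -0.1179  0.023 ]
cush@23 [ 0.5059 -0.1148  0.023 ]
[ 0.5055 -0.0786  0.021 ]
[ 0.5055 -0.1572  0.021 ]
[ 0.5434 -0.1173  0.021 ]
[ 0.4642 -0.1191  0.021 ]
```

```bash
python3 - <<'E'
from h import *
import pickle
D=pickle.load(open("w.pkl","rb")); T=[]
for j in (1,3):
    c,im=D[j]; o=np.round(proj(c,(.504,-.118,.02))[0]).astype(int)-55; s=400/110
    t=cv2.resize(im[o[1]:o[1]+110,o[0]:o[0]+110,::-1],(400,400),interpolation=cv2.INTER_CUBIC)
    a=np.linspace(0,2*np.pi,60,endpoint=False)
    for z,col in ((.017,(0,255,255)),(.023,(0,255,0)),(.003,(255,100,100))):
        for u in proj(c,np.c_[.504+.04*np.cos(a),-.118+.04*np.sin(a),0*a+z]): cv2.circle(t,tuple(((u-o+.5)*s-.5).astype(int)),1,col,-1)
    T.append(t); print(o)
cv2.imwrite("pics/cush.png",np.hstack(T))
E
```

```text
[ 49 121]
[386 120]
```

View pics/cush.png

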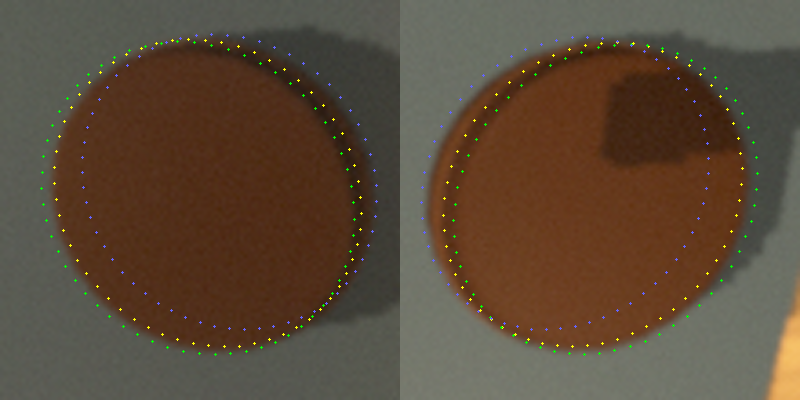

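```bash
cat >> h.py <<'E'
MY=np.radians(-4.6); mx=np.array([np.cos(MY),np.sin(MY)]); my=np.array([-np.sin(MY),np.cos(MY)])
DAP=np.array([.5185,.0715]); CUSH=np.array([.5040,-.1180])
def st(t): print(t,"t=%.1f"%current_time_s(),np.round(current_position(),4),"F",np.round(current_contact_force(),2),"w %.3f"%current_width())
def pick(xy,psi,z,eff,zs=.12):
    r.reach([*xy,zs],down(psi)); st("above"); r.movel([*xy,z],None,.12); r.sleep(.2); grab(eff); r.sleep(.2); st("gripped")
    r.movel([*xy,z+.1],None,.12); r.sleep(.3); st("lifted")
def lower(xy,psi,z0,zexp,fstop=4,zmin=-.003,zs=.12):
    r.movel([*xy,zs],down(psi),.25); r.movel([*xy,zexp+.008],None,.15); r.sleep(.4); f0=current_contact_force()[2]; st("hover")
    z=zexp+.008
    while z>zexp+zmin:
        z-=.001; r.movel([*xy,z],None,.03); r.sleep(.08)
        if current_contact_force()[2]-f0>fstop: break
    st("down")
    return z
def let_go(xy):
    z=current_position()[2]; release(); r.sleep(.3); st("open"); r.movel([*xy,z+.08],None,.15)
E
python3 - <<'E'
from h import *
P=np.radians(85.4)
pick((.4083,.3003),np.radians(61.3),.003,60)
lower(CUSH,P,.003,.003+.021,zmin=-.005)
E
```

```text
above t=7.4 [0.4091 0.3004 0.1205] F [ 0.33 -0.44  0.08] w 1.003
gripped t=9.3 [0.4084 0.3006 0.0037] F [-1.39 -0.36  4.6 ] w 0.639
lifted t=10.6 [0.4079 0.3001 0.1023] F [-0.1   0.25 -4.88] w 0.638
hover t=13.6 [ 0.5044 -0.1181  0.0326] F [ 0.01 -0.68 -5.04] w 0.636
down t=15.6 [ 0.5041 -0.118   0.0267] F [-2.83  0.81  4.84] w 0.636
```

```bash
python3 - <<'E'
from h import *
import pickle
let_go(CUSH)
r.movel([.504,-.10,.17],down(np.radians(0)),.25); r.sleep(.2)
c=eyes.get_calibration("wrist"); im=eyes.grab_frame("wrist"); pickle.dump((c,im),open("v1.pkl","wb")); st("v")
o=np.round(proj(c,(.504,-.118,.02))[0]).astype(int)-60; s=5
t=cv2.resize(im[o[1]:o[1]+120,o[0]:o[0]+120,::-1],(600,600),interpolation=cv2.INTER_CUBIC)
B=lambda z:[[*(CUSH+.028*(i*mx+j*my)),z] for i,j in ((1,1),(1,-1),(-1,-1),(-1,1))]
a=np.linspace(0,2*np.pi,60,endpoint=False)
for pts,col in ((B(.043),(0,255,0)),(B(.040),(0,255,255)),(np.c_[.504+.04*np.cos(a),-.118+.04*np.sin(a),0*a+.017],(255,100,100))):
    for u in proj(c,pts): cv2.circle(t,tuple(((u-o+.5)*s-.5).astype(int)),2,col,-1)
cv2.imwrite("pics/v1.png",t); print(o)
E
```

```text
open t=16.3 [ 0.504 -0.118  0.026] F [-0.56  0.59 -0.05] w 1.002
v t=18.9 [ 0.5039 -0.1     0.1699] F [0.57 0.94 0.2 ] w 1.001
[210 119]
```

View pics/v1.png

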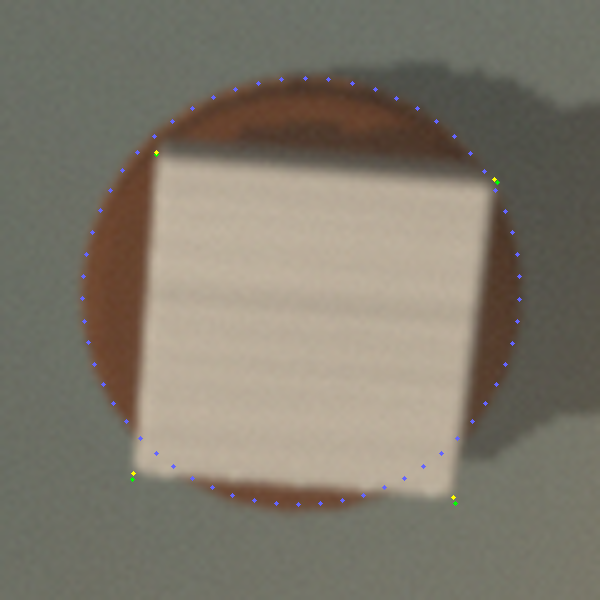

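```bash
python3 - <<'E'
from h import *
P=np.radians(85.4); M=(CUSH+DAP)/2
pick((.5763,.3103),P,.004,25)
lower(M,P,.004,.007,fstop=2); let_go(M)
pick((.5829,-.3286),P,.003,22)
E
```

```text
above t=20.4 [0.5767 0.3091 0.1202] F [-0.2   0.24 -0.18] w 1.003
gripped t=22.4 [0.5767 0.3105 0.0045] F [ 0.1  -0.07  3.52] w 0.651
lifted t=23.6 [0.5759 0.3101 0.1031] F [-0.1   1.23 -0.13] w 0.645
hover t=26.4 [ 0.5116 -0.0233  0.0155] F [ 0.15  0.64 -0.76] w 0.647
down t=29.1 [ 0.5115 -0.0233  0.0074] F [-1.9  -0.9   4.57] w 0.648
open t=29.8 [ 0.5112 -0.0233  0.007 ] F [0.27 0.32 0.22] w 0.999
above t=31.6 [ 0.5824 -0.3268  0.119 ] F [0.12 1.2  0.2 ] w 0.998
gripped t=33.7 [ 0.5831 -0.3288  0.0032] F [-0.83  0.13  1.91] w 0.459
lifted t=35.0 [ 0.5824 -0.3283  0.1021] F [-0.67 -0.01  0.04] w 0.460
```

```bash
cat >> h.py <<'E'
def look(pos,psi,name,draw,ctr,half=80,s=3.75):
    r.movel(pos,down(psi),.25); r.sleep(.25)
    c=eyes.get_calibration("wrist"); im=eyes.grab_frame("wrist"); st("v")
    o=np.round(proj(c,ctr)[0]).astype(int)-half; o=np.clip(o,0,[512-2*half,384-2*half])
    t=cv2.resize(im[o[1]:o[1]+2*half,o[0]:o[0]+2*half,::-1],None,fx=s,fy=s,interpolation=cv2.INTER_CUBIC)
    a=np.linspace(0,2*np.pi,48,endpoint=False)
    for (x,y),z,rad,col in draw:
        for u in proj(c,np.c_[x+rad*np.cos(a),y+rad*np.sin(a),0*a+z]): cv2.circle(t,tuple(((u-o+.5)*s-.5).astype(int)),1,col,-1)
    cv2.imwrite(f"pics/{name}.png",t); return c,o
E
python3 - <<'E'
from h import *
M=(CUSH+DAP)/2
print(look([.46,-.02,.17],np.radians(0),"v2",[(M,.039,.028,(0,255,0)),(M,.003,.028,(255,100,0))],(*M,.03)))
E
```

```text
v t=37.1 [ 0.46   -0.0203  0.1699] F [-0.24 -0.11  0.36] w 0.463
({'vertical_fov': 60.18486763252694, 'cx': 249.56305319613108, 'cy': 193.663657758833, 'k1': -0.07390767892271904, 'rvec': array([-2.0730958 ,  2.07397116,  0.28920438]), 'tvec': array([-0.01949483,  0.42406357,  0.44452335])}, array([174,  42]))
```

View pics/v2.png

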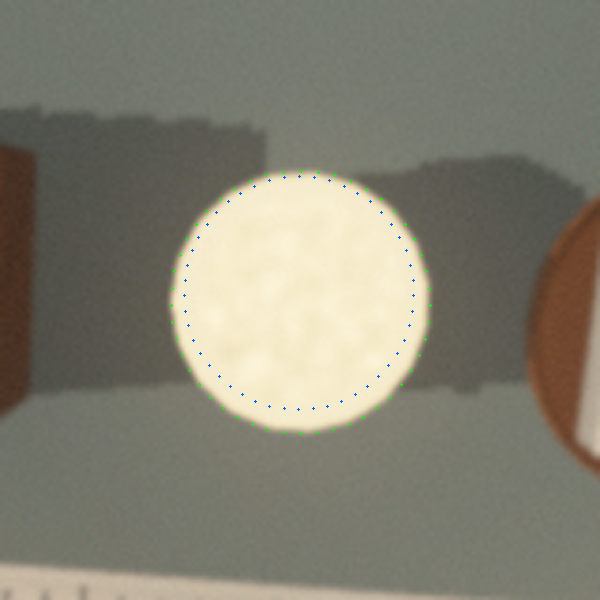

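```bash
python3 - <<'E'
from h import *
P=np.radians(85.4); M=(CUSH+DAP)/2
lower(M,P,.003,.042,fstop=2,zs=.15); let_go(M); r.movel([*M,.18])
print(look([.47,-.04,.20],np.radians(0),"v3",[(M,.069,.020,(0,255,0)),(M,.039,.028,(0,0,255))],(*M,.05),half=64,s=4)[1])
pick((.430,-.3028),MY,.008,30)
S=DAP+.083*mx; print(S)
lower(S,MY,.008,.011,fstop=2)
E
```

```text
hover t=39.9 [ 0.5117 -0.0233  0.0505] F [-0.63 -0.15  0.56] w 0.461
down t=42.9 [ 0.5115 -0.0233  0.0421] F [-2.2  -0.36  7.38] w 0.462
open t=43.8 [ 0.5113 -0.0233  0.041 ] F [0.33 0.69 0.28] w 0.999
v t=46.9 [ 0.47 -0.04  0.2 ] F [-1.23  0.25 -0.37] w 1.002
[167  69]
above t=48.0 [ 0.4304 -0.3021  0.1202] F [0.27 1.25 0.1 ] w 1.003
gripped t=49.9 [ 0.4302 -0.3031  0.0083] F [-0.93 -0.09  4.09] w 0.528
lifted t=51.2 [ 0.4296 -0.3025  0.1073] F [-0.24 -0.21 -1.08] w 0.529
[0.60123265 0.06484349]
hover t=54.2 [0.6016 0.0649 0.0196] F [-0.09 -0.15 -0.74] w 0.532
down t=56.9 [0.6015 0.0648 0.0114] F [-1.16  0.05  1.31] w 0.529
```

View pics/v3.png

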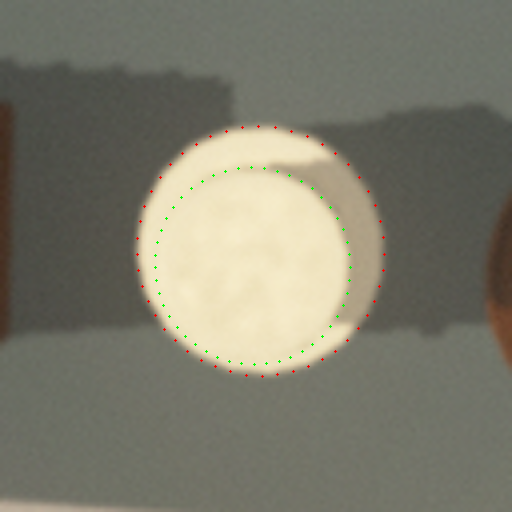

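```bash
python3 - <<'E'
from h import *
S=DAP+.083*mx; let_go(S); r.movel([*S,.2])
print(look([.52,.03,.22],np.radians(0),"v4",[(S,.045,.023,(0,255,0)),(S,.003,.023,(255,100,0))],(.55,.03,.03),half=130,s=2.3)[1])
r.reach([.35,.25,.30],down(0)); r.sleep(.5)
for n in ("side",):
    im=eyes.grab_frame(n); cv2.imwrite(f"pics/{n}1.png",cv2.resize(im[120:300,130:370,::-1],None,fx=3,fy=3,interpolation=cv2.INTER_CUBIC))
st("end")
E
```

```text
open t=57.7 [0.6012 0.0649 0.011 ] F [-0.05  1.39  0.19] w 0.999
v t=60.0 [0.5205 0.0303 0.2195] F [-0.21  0.03  0.3 ] w 0.999
[121  11]
end t=61.7 [0.3501 0.2499 0.2999] F [-0.45 -0.29 -0.84] w 0.998
```

View pics/v4.png

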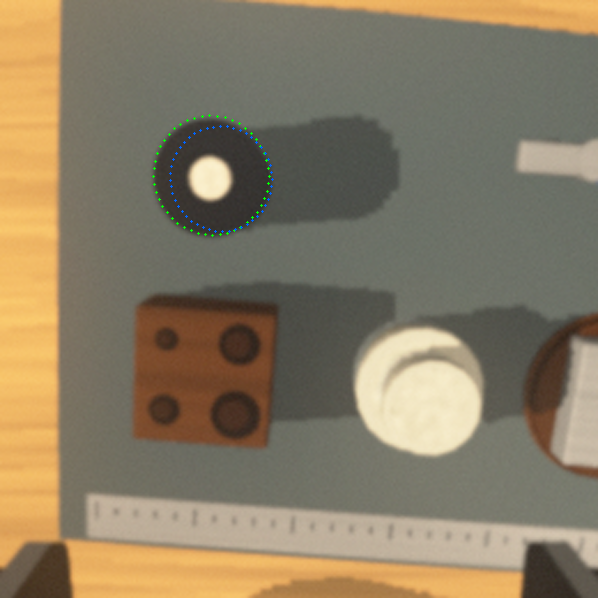

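View pics/side1.png

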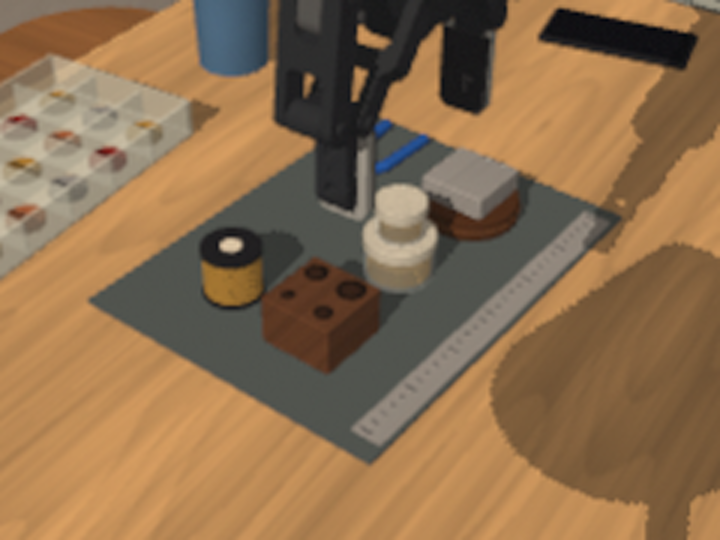

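```bash
python3 -c "
from bench import *
r.close_job(); print(current_time_s())"
```

```text
the job is handed in; nothing more can be done
the job is handed in; nothing more can be done
```

The mat is set up as asked and handed in, with about 62 s of the 102 s used. I did the jobs in your order: bench block, large pot, small pot, spool.

- **Bench block:** it lies flat on the cushion and square to the mat. In the wrist picture its corners are within about 1 mm of the predicted ones.
- **Pots:** the large pot stands on the midpoint between cushion and dapping block, with the small pot centred on it. Both outlines match the prediction to within about a pixel.
- **Spool:** it stands upright straight behind the dapping block, with its outline on the spot planned for a 3 cm gap.
- **Pliers:** I never touched them, and they look unmoved in the last pictures.

**Heights that disagreed:**
- Both camera estimates put the cushion top at about 17 mm, but touching down with the block gave about 23 mm. That agrees with the text (20 mm above the mat's top). I used the touch-down height.
- The heights the wrist camera gave for the loose things were about 2–3 mm low, and for the dapping block about 1 mm low. I used the text's heights for those, and touch-down matched them for the pots and the spool.

**Limits of the checks:** the final pictures use the same wrist-camera calibration as the planning, so an offset of up to about 2 mm common to both would not show. The outside side view shows everything upright and in place.

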